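Button up the walking robot

TASK

The four-legged robot on its stand is being closed up for a walking test, but a white leg link was left lying under its raised top hatch and its push-on covers are only loosely in place. Draw the link out from under the hatch and lay it flat in the blue parts tray, and press the nose cap, the tail cap and the top hatch fully home so that each snaps shut. Leave everything else on the bench where it is.

Things in the scene. Friction and masses are not known exactly. Their poses are not given: they have to be found in the camera images.
- robot: The walking robot on its stand, fixed. Origin on the bench under its middle; y axis along its length to the nose (tail at -y), z up. Green deck 100 (x) by 260 (y) mm, flat top 115 mm above the bench; white tub below it 88 mm wide. Hip servos and folded legs stand out to 75 mm either side in x, below 107 mm; tail-side knees reach y = -175 mm at 33 to 65 mm height. Does not move.
- nose_cap (a joint): How far the green nose cap stands proud of home (m): 0 = fully home, 0.014 = farthest out. Slides along the robot's y axis; closes when pushed towards the robot's -y. Spring catch: the push needed rises to 8 to 11 N at about 0.008, then eases, and from about 0.005 on it snaps home by itself against a hard stop. It stays where it is when not pushed.
- tail_cap (a joint): The same for the tail cap at the other end; it closes when pushed towards +y of the robot.
- hatch (a joint): How far the top hatch stands above home (m): 0 = fully home, 0.024 = highest. Slides straight up and down; closes when pushed down: light (2 N) down to 0.013, then a spring catch needing 8 to 11 N at about 0.010, and from about 0.006 on it snaps home by itself against a hard stop. It holds itself up when raised. Anything lying under it keeps it from closing.
- nose_face (a point): Centre of the outer end face of the nose cap, 87 mm above the bench, moves with the cap; 170 mm from the robot's middle (robot y = +0.170) when home. The flat end face is 66 mm wide (x) by 34 mm high, with two round sensor eyes; the cap behind it is 86 by 42 mm. Cap tops are 7 mm below the deck top.
- tail_face (a point): Centre of the outer end face of the tail cap, as for the nose but with five dark slots; at robot y = -0.170 when home.
- hatch_top (a point): Centre of the flat top of the green hatch panel, over the robot's middle; panel 90 (robot x) by 100 (robot y) by 10 mm with three dark slits, top 125.5 mm above the bench when home. Four white guide pins 6 mm thick hang from it at robot x = +-40, y = +-45 mm. The gap between deck and raised panel is the joint value.
- link: The loose white leg link, a flat straight bar 190 long (its x axis), 24 wide (y) and 10 mm thick with round ends and a dark bearing in each end, 50 to 100 g. Origin at the centre of its underside. It lies flat on the robot's deck, roughly along the robot's length, passing under the raised hatch, one or both ends sticking out beyond the hatch by 45 mm or more.
- tray: The blue open parts tray, fixed, empty: outside 120 (x) by 235 (y) by 26 mm high, walls and floor 4 mm. Origin at the centre of its underside. It stands left or right in front of the robot.
- notebook: Fixed white notepad 145 (x) by 200 (y) by 18 mm on the side opposite the tray, origin at the centre of its underside. A pen lies on it.
- pen: Loose black pen 140 mm long on the notepad; leave it.
- spray: Loose upright spray can, 66 mm across, 196 mm tall, origin under its centre, beyond one end of the robot; leave it.
- drinkcan: Loose upright drinks can, 67 mm across, 122 mm tall, origin under its centre, beyond the other end; leave it.
- tape: Loose red roll of tape lying flat, 78 mm across, 25 mm high, origin under its centre; leave it.
- battery: Loose blue and yellow battery pack 105 by 34 by 26 mm, origin under its centre; leave it.
- servo: Loose black servo 54 by 20 by 43 mm, origin under its centre; leave it.
- phone: Loose phone 72 by 150 by 8 mm lying flat beyond the robot, origin under its centre; leave it.
- spareleg: Loose green spare leg with a black servo, 170 by 30 by 34 mm, lying beyond the robot, origin under its centre; leave it.

How it is judged:
By the outcome, as a careful person would: the job done as asked, in the order asked, and still so for the second after the job is handed in, with the robot touching nothing.
It also fails if it takes over 69 s, if anything falls off the work surface, if the arm or the gripper's body presses on something with over 40 N, if the wrist force passes 120 N, or if a joint passes its speed limit or range.

ROBOT

A 7-joint arm with a two-finger parallel gripper is mounted at the origin on the work surface. World frame = base frame: x ahead of the robot, y to its left, z up, the work surface at z = 0. Lengths are in m, angles in rad, forces in N, time in s.
With the tool pointing down it reaches from about 0.425 to 0.875 m from the base axis. Payload 4.7 kg.
Tool frame: the origin (TCP) lies midway between the tips of the shut fingers; the grasp point (between the pads) lies 19 mm behind it (ctrl.grip_point_offset is the distance from the TCP to the grasp point, in m); z points along the fingers, y is the line along which they close (so a half turn about z gives the same grasp; the last joint's range is limited). The gripper opens to 87 mm and grips with 3 to 60 N. Pads are 19 mm wide; open, the fingers measure 117 mm over their backs; the gripper's body (75 mm by 190 mm) begins 51 mm behind the grasp point.
Start: joints at [-1.25, 0.321, -0.07, 1.45, 0.023, 1.371, -0.057], TCP at [0.196, 0.62, 0.223] pointing down, gripper open.
Joint ranges: [-2.86, 2.86], [-0.3, 2.09], [-1.38, 1.24], [0.06, 2.45], [-1.56, 4.7], [0.09, 2.05], [-2.69, 2.69]. Speed limits (rad/s): [2.57, 2.57, 3.14, 3.14, 3.14, 3.14, 3.14].

INTERFACE

Orientations are given as a rotation vector (axis times angle).
In Python, from bench import ctrl gives the robot as it stands. The module is installed in compiled form; this text tells all that it offers.
- The arm moves only by the shell command python3 -m handwheel 'ROWS' [OPENING] [FORCE]. ROWS is JSON, a list of rows, each an object of numbers: "x", "y", "z": the shift along the tool's x, y, z in m; "wx", "wy", "wz": the turn, a rotation vector about the tool's x, y, z in degrees. A call has 1 to 10 rows; each row is the pose to reach, as a shift and turn from the pose commanded when the call began, along the tool's axes at that moment; what a row does not reach only later rows make up. A row lasts 1/12 s, in which the tool goes at most 41.7 mm and 7.16 degrees, less where a joint would pass 70% of its speed; a pose out of reach is approached as far as the arm can. A call with a gripper value outside its range is refused whole. OPENING is the finger opening in m, from 0 to 0.087, set as the call begins (- or left out, the last holds). The fingers move at their own pace and stop on an object; FORCE is the grip in N (left out, the last holds). Time passes only in rows, so rows that repeat a pose let the fingers close. It gives the time, the measured TCP pose, the force, the opening and the grip force at its end, in the units of the state.
- ctrl.get_state(): the state, without advancing time (a new reading comes with each control period).
- ctrl.get_image(name): name is "side" or "top" or "wrist"; returns a dict with "image" (384x512x3 uint8, red, green, blue), "K" (3x3 intrinsics, pixels), "world_to_cam" (4x4, takes a point from world to camera coordinates); the wrist camera has in their place "hand_eye" (4x4, takes a point from camera to tool coordinates, whose origin is the TCP and whose axes are the flange's). Camera axes: x right, y down, z forward; pixel columns grow to the right and rows downward; lengths in m; the calibration is good to about 2 mm. A picture is of the moment at which its call begins: read the wrist's pose just before it. There is no depth.
- ctrl.close_job(): hands the job in; it is judged then, once.
The state is a dict: "time": time; "joint_positions": joint angles; "qd": joint speeds; "joint_torque": joint torques, N m; "position": TCP position; "tool_rot": TCP orientation; "ft_force": force on the tool from outside, world axes, zero at the start; "torque": the same for the moment, N m; "grip_width": opening from 0.0 (shut) to 1.0 (fully open); "grip_force": force on a finger pad.
Only numpy, scipy, OpenCV 4.12 (cv2) and the standard library are available. Lean on these libraries where they do the work, as an engineer would, in place of code of your own. Each camera call takes 0.05 s, during which the arm holds its last target. There are 200 camera calls.

## Working session

There is one attempt and no reset: what is moved stays moved. The work goes in short steps, Python scripts to look and compute and a shell command to move; the robot and the scene stay as the last step left them, time stands still between calls to the robot, and variables do not carry over. Pictures are saved under pics/ and viewed, at most 10 in all, crops included, and the job is handed in when it is done.

```bash
mkdir -p pics
python3 - <<'E'
from bench import ctrl
import cv2,numpy as np,pickle
s=ctrl.get_state();print({k:np.round(v,3).tolist() for k,v in s.items()})
d={}
for n in("top","side","wrist"):
    r=ctrl.get_image(n);d[n]=r;cv2.imwrite(f"pics/{n}0.png",r["image"][:,:,::-1])
    for k in r:
        if k!="image":print(n,k,np.round(r[k],3).tolist())
pickle.dump(d,open("im0.pkl","wb"))
E
```

```text
{'time': 0.0, 'joint_positions': [-1.25, 0.322, -0.07, 1.452, 0.023, 1.371, -0.057], 'qd': [0.0, -0.001, -0.0, -0.002, -0.001, -0.001, -0.001], 'joint_torque': [0.001, -49.129, -0.403, -31.252, -0.064, 0.044, 0.0], 'position': [0.196, 0.619, 0.221], 'tool_rot': [-0.48, -3.105, 0.003], 'ft_force': [-0.888, 0.315, 0.742], 'torque': [0.087, -0.018, 0.006], 'grip_force': 0.0, 'grip_width': 0.999}
top K [[452.859, 0.0, 252.664], [0.0, 452.859, 193.629], [0.0, 0.0, 1.0]]
top world_to_cam [[0.028, -1.0, 0.004, 0.004], [-0.987, -0.029, -0.156, 0.567], [0.156, 0.0, -0.988, 1.196], [0.0, 0.0, 0.0, 1.0]]
side K [[349.952, 0.0, 252.717], [0.0, 349.952, 194.376], [0.0, 0.0, 1.0]]
side world_to_cam [[0.944, -0.331, -0.003, -0.544], [-0.219, -0.617, -0.756, 0.235], [0.249, 0.714, -0.654, 1.008], [0.0, 0.0, 0.0, 1.0]]
wrist K [[311.147, 0.0, 256.699], [0.0, 311.147, 187.268], [0.0, 0.0, 1.0]]
wrist hand_eye [[-0.0, -0.96, -0.28, 0.078], [1.0, 0.0, -0.001, -0.001], [0.001, -0.28, 0.96, -0.163], [0.0, 0.0, 0.0, 1.0]]
```

View pics/top0.png

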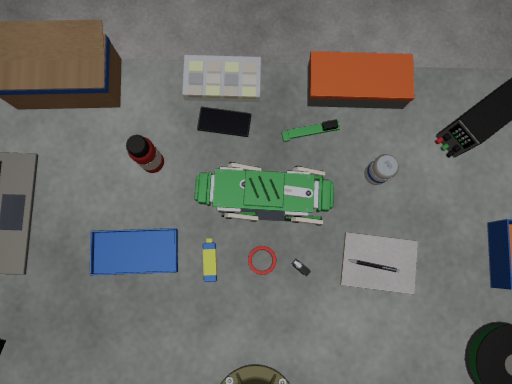

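View pics/side0.png

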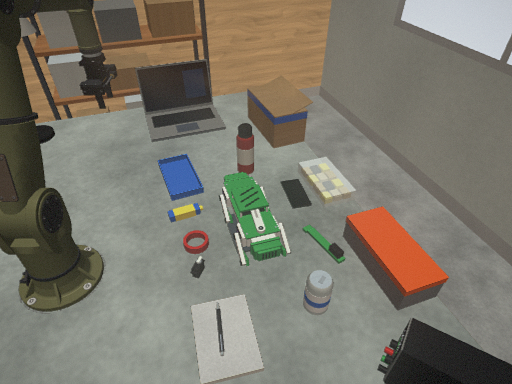

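Run:
```python
import cv2,numpy as np,pickle
d=pickle.load(open("im0.pkl","rb"))
a=cv2.resize(d["top"]["image"][150:235,185:345],(800,425),interpolation=cv2.INTER_CUBIC)[:, :, ::-1]
b=cv2.resize(d["side"]["image"][165:265,210:300],(540,600),interpolation=cv2.INTER_CUBIC)[:,:,::-1]
cv2.imwrite("pics/a.png",a);cv2.imwrite("pics/b.png",b)
```

```text
(no output)
```

View pics/a.png

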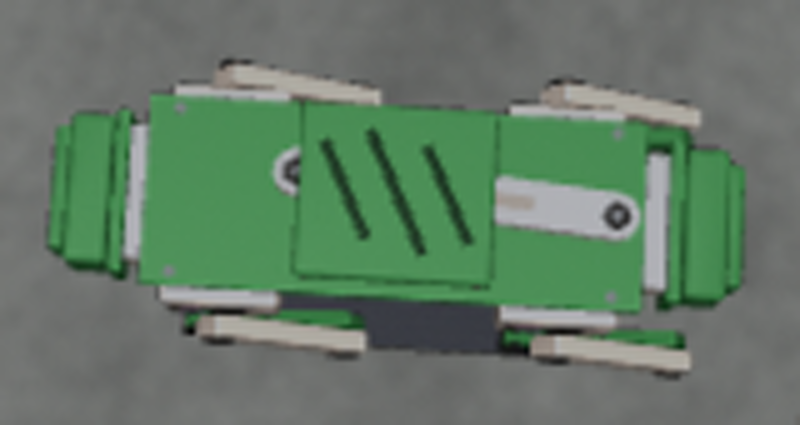

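View pics/b.png

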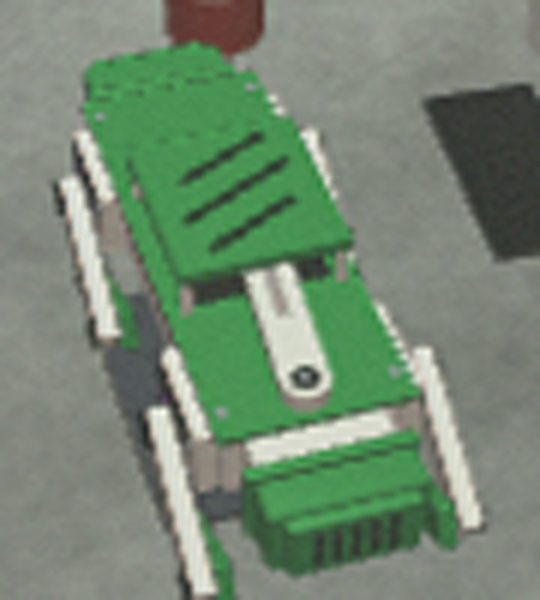

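```bash
cat > h.py <<'E'
import numpy as np
def ray(r,uv,z):
    W=r["world_to_cam"];R,t=W[:3,:3],W[:3,3];c=-R.T@t
    d=R.T@np.linalg.inv(r["K"])@np.r_[uv,1]
    return c+d*(z-c[2])/d[2]
E
python3 - <<'E'
import pickle,numpy as np,cv2
from h import ray
d=pickle.load(open("im0.pkl","rb"));t=d["top"]
f=lambda u,v,z:ray(t,[185+u/5-.4,150+v/5-.4],z)[:2]
D=np.array([f(*p,.115) for p in[(150,95),(645,123),(640,312),(138,283)]])
print("deck",D.round(4).tolist(),D.mean(0));
n=(D[0]+D[3]-D[1]-D[2])/2;print("len",np.linalg.norm(n),"yaw of +y axis",np.degrees(np.arctan2(n[1],n[0])),"wid",np.linalg.norm(D[0]-D[3]))
H=np.array([f(*p,.147) for p in[(302,100),(498,115),(490,287),(294,275)]]);print("hatch",H.mean(0),np.linalg.norm(H[0]-H[1]),np.linalg.norm(H[0]-H[3]))
L=[f(617,214,.125),f(297,172,.125)];print("link",L,np.linalg.norm(L[0]-L[1]),np.degrees(np.arctan2(*(L[1]-L[0])[::-1])))
print("link tip",f(640,216,.125))
for nm,p in dict(nose=[(55,125),(50,252)],tail=[(740,165),(735,302)]).items(): print(nm,np.mean([f(*q,.095) for q in p],0))
im=t["image"];hsv=cv2.cvtColor(im,cv2.COLOR_RGB2HSV)
m=cv2.inRange(hsv,(100,120,60),(125,255,255));m[:200]=0;m[:,:70]=0;m[:,195:]=0
c=max(cv2.findContours(m,0,2)[0],key=cv2.contourArea);r=cv2.minAreaRect(c);print(r)
P=np.array([ray(t,q,.026)[:2] for q in cv2.boxPoints(r)]);print("tray",P.round(3).tolist(),P.mean(0))
s=d["side"]
for u,v in[(305,376)]:print("link bearing side",ray(s,[210+u/6-.4,165+v/6-.4],.125))
print("deck corner side",ray(s,[210+218/6-.4,165+440/6-.4],.115),ray(s,[210+422/6-.4,165+400/6-.4],.115))
for nm,p in dict(spray=(150,150),can=(384,165)).items(): print(nm,ray(t,p,.1))
from bench import ctrl
from scipy.spatial.transform import Rotation as Ro
print(Ro.from_rotvec(ctrl.get_state()["tool_rot"]).as_matrix().round(3))
E
```

```text
deck [[0.6186, 0.1216], [0.6112, -0.1364], [0.5122, -0.1346], [0.5198, 0.1236]] [ 0.56542671 -0.0064379 ]
len 0.2581963524823773 yaw of +y axis 88.3437446453639 wid 0.09881900104237398
hatch [ 0.5646791  -0.00700809] 0.09949409654103432 0.08945313765505557
link [array([ 0.56117751, -0.12103989]), array([0.57827074, 0.04356698])] 0.16549199556797925 84.07149894826593
link tip [ 0.56048071 -0.13283788]
nose [0.57124288 0.17250937]
tail [ 0.55773457 -0.1881656 ]
((133.47158813476562, 251.1619873046875), (43.923919677734375, 88.44071197509766), 88.05851745605469)
tray [[0.454, 0.467], [0.469, 0.226], [0.35, 0.215], [0.335, 0.453]] [0.40199687 0.34057125]
link bearing side [ 0.55762671 -0.11931037  0.125     ]
deck corner side [ 0.50942227 -0.13497728  0.115     ] [ 0.60721775 -0.14314056  0.115     ]
spray [0.66710931 0.29624587 0.1       ]
can [ 0.64454219 -0.32456616  0.1       ]
[[-0.953  0.302 -0.   ]
 [ 0.302  0.953 -0.001]
 [-0.    -0.001 -1.   ]]
```

```bash
R='{"x":-0.285,"y":-0.283,"wz":66}'; python3 -m handwheel '[{"x":-0.285,"y":-0.283,"wz":66},{"x":-0.285,"y":-0.283,"wz":66},{"x":-0.285,"y":-0.283,"wz":66},{"x":-0.285,"y":-0.283,"wz":66},{"x":-0.285,"y":-0.283,"wz":66},{"x":-0.285,"y":-0.283,"wz":66},{"x":-0.285,"y":-0.283,"wz":66},{"x":-0.285,"y":-0.283,"wz":66},{"x":-0.285,"y":-0.283,"wz":66},{"x":-0.285,"y":-0.283,"wz":66}]'
cat >> h.py <<'E'
def goal(p,yang):
    """rows from current pose: tool down at p, tool y axis at world angle yang deg"""
    from bench import ctrl
    from scipy.spatial.transform import Rotation as Ro
    s=ctrl.get_state();R=Ro.from_rotvec(s["tool_rot"]);p=np.array(p)
    a=np.radians(yang);y=np.array([np.cos(a),np.sin(a),0]);z=np.array([0,0,-1.]);x=np.cross(y,z)
    G=Ro.from_matrix(np.c_[x,y,z])
    print("t",s["time"],"pos",np.round(s["position"],4),"F",np.round(s["ft_force"],1),"grip",s["grip_width"],s["grip_force"],"yang",np.degrees(np.arctan2(R.as_matrix()[1,1],R.as_matrix()[0,1])).round(2))
    print("xyz",np.round(R.inv().apply(p-s["position"]),4),"w",np.round((R.inv()*G).as_rotvec(degrees=True),2))
E
python3 -c "
from h import *;goal([.565,-.0855,.22],-5.9)"
```

```text
t 0.15 pos [0.1962 0.6192 0.2217] F [-0.5 -0.5 -0. ] grip 0.9962868038167733 0.0 yang 72.42
xyz [-0.5644 -0.5605  0.0026] w [-7.000e-02  6.000e-02  7.832e+01]invalid input at $[0]: expected keys x, y, z, wx, wy, wz
```

```bash
python3 -m handwheel '[{"x":-0.285,"y":-0.283,"z":0,"wx":0,"wy":0,"wz":66},{"x":-0.285,"y":-0.283,"z":0,"wx":0,"wy":0,"wz":66},{"x":-0.285,"y":-0.283,"z":0,"wx":0,"wy":0,"wz":66},{"x":-0.285,"y":-0.283,"z":0,"wx":0,"wy":0,"wz":66},{"x":-0.285,"y":-0.283,"z":0,"wx":0,"wy":0,"wz":66},{"x":-0.285,"y":-0.283,"z":0,"wx":0,"wy":0,"wz":66},{"x":-0.285,"y":-0.283,"z":0,"wx":0,"wy":0,"wz":66},{"x":-0.285,"y":-0.283,"z":0,"wx":0,"wy":0,"wz":66},{"x":-0.285,"y":-0.283,"z":0,"wx":0,"wy":0,"wz":66},{"x":-0.285,"y":-0.283,"z":0,"wx":0,"wy":0,"wz":66}]'
python3 -c "
from h import *;goal([.565,-.0855,.22],-5.9)"
```

```text
time: 0.98
position: [0.3843, 0.2593, 0.2226]
tool_rot: [2.104, 2.331, -0.0]
ft_force: [0.6, -0.5, 0.6]
grip_width: 1.001
grip_force: 0.0
t 0.9833 pos [0.3843 0.2593 0.2226] F [ 0.6 -0.5  0.6] grip 1.0010301422769392 0.0 yang 5.86
xyz [-0.3615  0.1445  0.0029] w [ 0.03  0.04 11.76]
```

```bash
python3 -m handwheel '[{"x":-0.361,"y":0.144,"z":0,"wx":0,"wy":0,"wz":11.8},{"x":-0.361,"y":0.144,"z":0,"wx":0,"wy":0,"wz":11.8},{"x":-0.361,"y":0.144,"z":0,"wx":0,"wy":0,"wz":11.8},{"x":-0.361,"y":0.144,"z":0,"wx":0,"wy":0,"wz":11.8},{"x":-0.361,"y":0.144,"z":0,"wx":0,"wy":0,"wz":11.8},{"x":-0.361,"y":0.144,"z":0,"wx":0,"wy":0,"wz":11.8},{"x":-0.361,"y":0.144,"z":0,"wx":0,"wy":0,"wz":11.8},{"x":-0.361,"y":0.144,"z":0,"wx":0,"wy":0,"wz":11.8},{"x":-0.361,"y":0.144,"z":0,"wx":0,"wy":0,"wz":11.8},{"x":-0.361,"y":0.144,"z":0,"wx":0,"wy":0,"wz":11.8}]' 0.06 40
python3 - <<'E'
from h import *
from bench import ctrl
import cv2,pickle
goal([.565,-.0855,.118],-5.9)
s=ctrl.get_state();r=ctrl.get_image("wrist");r["s"]=s
pickle.dump(r,open("w1.pkl","wb"));cv2.imwrite("pics/w1.png",r["image"][:,:,::-1])
E
```

```text
time: 1.82
position: [0.5672, -0.0862, 0.2227]
tool_rot: [2.328, 2.103, -0.003]
ft_force: [-0.1, 0.8, 0.3]
grip_width: 0.69
grip_force: 0.0
t 1.8167 pos [ 0.5672 -0.0862  0.2227] F [-0.1  0.8  0.3] grip 0.69006904591669 0.0 yang -5.79
xyz [ 0.0009 -0.0024  0.1047] w [0.11 0.25 0.11]
```

View pics/w1.png

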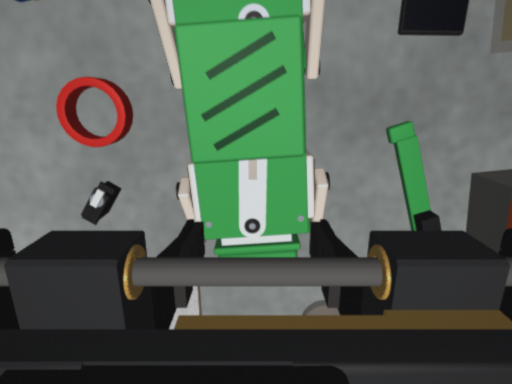

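```bash
cat >> h.py <<'E'
def wray(r,uv,z):
    from scipy.spatial.transform import Rotation as Ro
    R=Ro.from_rotvec(r["s"]["tool_rot"]).as_matrix();X=r["hand_eye"]
    d=R@X[:3,:3]@np.linalg.inv(r["K"])@np.r_[uv,1];c=R@X[:3,3]+r["s"]["position"]
    return c+d*(z-c[2])/d[2]
E
python3 - <<'E'
from h import *
import pickle
r=pickle.load(open("w1.pkl","rb"))
A=wray(r,(252,226),.125);B=wray(r,(254,15),.125);print(A,B,np.linalg.norm(A-B),np.degrees(np.arctan2((B-A)[1],(B-A)[0])))
print("link edges at v=195",wray(r,(239,195),.125),wray(r,(266,195),.125))
print("hatch edge",wray(r,(192,160),.1495),wray(r,(305,155),.1495))
E
```

```text
[ 0.55841463 -0.12234681  0.125     ] [0.5779501  0.04769802 0.125     ] 0.1711633125684583 83.44634926220364
link edges at v=195 [ 0.55016591 -0.09184892  0.125     ] [ 0.57376012 -0.09426293  0.125     ]
hatch edge [ 0.51972588 -0.05229231  0.1495    ] [ 0.60647615 -0.05723099  0.1495    ]
```

```bash
python3 -m handwheel '[{"x":0.001,"y":-0.0035,"z":0.04,"wx":0,"wy":0,"wz":0.3},{"x":0.001,"y":-0.0035,"z":0.08,"wx":0,"wy":0,"wz":0.3},{"x":0.001,"y":-0.0035,"z":0.1,"wx":0,"wy":0,"wz":0.3},{"x":0.001,"y":-0.0035,"z":0.105,"wx":0,"wy":0,"wz":0.3},{"x":0.001,"y":-0.0035,"z":0.105,"wx":0,"wy":0,"wz":0.3},{"x":0.001,"y":-0.0035,"z":0.105,"wx":0,"wy":0,"wz":0.3}]'
python3 -m handwheel '[{"x":0,"y":0,"z":0,"wx":0,"wy":0,"wz":0},{"x":0,"y":0,"z":0,"wx":0,"wy":0,"wz":0},{"x":0,"y":0,"z":0,"wx":0,"wy":0,"wz":0},{"x":0,"y":0,"z":0,"wx":0,"wy":0,"wz":0},{"x":0,"y":0,"z":0,"wx":0,"wy":0,"wz":0},{"x":0,"y":0,"z":0,"wx":0,"wy":0,"wz":0}]' 0 40
```

```text
time: 2.37
position: [0.5625, -0.0769, 0.1175]
tool_rot: [-2.328, -2.109, 0.0]
ft_force: [-0.5, 0.3, 0.3]
grip_width: 0.689
grip_force: 0.0
time: 2.87
position: [0.5627, -0.0775, 0.1176]
tool_rot: [2.329, 2.109, 0.0]
ft_force: [0.8, -0.5, 0.3]
grip_width: 0.317
grip_force: 0.0
```

```bash
python3 -m handwheel '[{"x":0,"y":0,"z":0,"wx":0,"wy":0,"wz":0},{"x":0,"y":0,"z":0,"wx":0,"wy":0,"wz":0},{"x":0,"y":0,"z":0,"wx":0,"wy":0,"wz":0},{"x":0,"y":0,"z":0,"wx":0,"wy":0,"wz":0}]' 0 40
```

```text
time: 3.2
position: [0.5627, -0.0775, 0.1176]
tool_rot: [2.329, 2.109, 0.0]
ft_force: [-0.1, -0.0, 0.2]
grip_width: 0.272
grip_force: 39.9
```

```bash
python3 -m handwheel '[{"x":0,"y":0,"z":-0.005,"wx":0,"wy":0,"wz":0},{"x":-0.02,"y":0,"z":-0.006,"wx":0,"wy":0,"wz":0},{"x":-0.045,"y":0,"z":-0.006,"wx":0,"wy":0,"wz":0},{"x":-0.07,"y":0,"z":-0.006,"wx":0,"wy":0,"wz":0},{"x":-0.095,"y":0,"z":-0.006,"wx":0,"wy":0,"wz":0},{"x":-0.12,"y":0,"z":-0.006,"wx":0,"wy":0,"wz":0},{"x":-0.145,"y":0,"z":-0.006,"wx":0,"wy":0,"wz":0},{"x":-0.155,"y":0,"z":-0.006,"wx":0,"wy":0,"wz":0},{"x":-0.155,"y":0,"z":-0.006,"wx":0,"wy":0,"wz":0},{"x":-0.155,"y":0,"z":-0.006,"wx":0,"wy":0,"wz":0}]'
python3 - <<'E'
from h import *
from bench import ctrl
import cv2,pickle
goal([.402,.34,.25],-5.9)
r=ctrl.get_image("side")["image"][120:320,150:370]
cv2.imwrite("pics/s2.png",cv2.resize(r,None,fx=2.7,fy=2.7)[:,:,::-1])
E
```

```text
time: 4.03
position: [0.5474, -0.231, 0.1235]
tool_rot: [-2.329, -2.107, -0.001]
ft_force: [0.2, 1.0, -0.4]
grip_width: 0.266
grip_force: 39.9
t 4.0333 pos [ 0.5474 -0.231   0.1235] F [ 0.2  1.  -0.4] grip 0.2663690725347591 39.903316497802734 yang -5.72
xyz [ 0.5538 -0.2016 -0.1259] w [-0.02 -0.06  0.18]
```

View pics/s2.png

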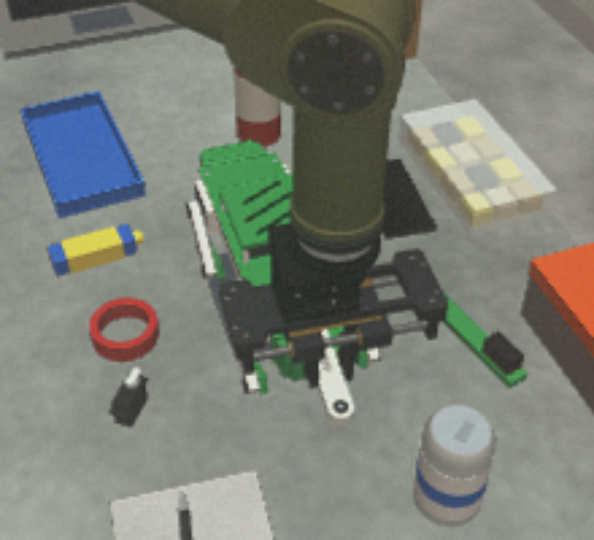

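```bash
python3 -m handwheel '[{"x":0,"y":0,"z":-0.03,"wx":0,"wy":0,"wz":0},{"x":0,"y":0,"z":-0.065,"wx":0,"wy":0,"wz":0},{"x":0,"y":0,"z":-0.1,"wx":0,"wy":0,"wz":0},{"x":0.03,"y":-0.011,"z":-0.12,"wx":0,"wy":0,"wz":0},{"x":0.06,"y":-0.023,"z":-0.12,"wx":0,"wy":0,"wz":-1},{"x":0.095,"y":-0.036,"z":-0.12,"wx":0,"wy":0,"wz":-2},{"x":0.13,"y":-0.049,"z":-0.12,"wx":0,"wy":0,"wz":-3},{"x":0.165,"y":-0.062,"z":-0.12,"wx":0,"wy":0,"wz":-4},{"x":0.2,"y":-0.076,"z":-0.12,"wx":0,"wy":0,"wz":-5},{"x":0.235,"y":-0.089,"z":-0.12,"wx":0,"wy":0,"wz":-6}]'
python3 -c "
from h import *;goal([.4045,.301,.14],3.6)"
```

```text
time: 4.92
position: [0.4807, 0.0149, 0.2439]
tool_rot: [-2.21, -2.233, -0.002]
ft_force: [0.9, 0.9, -1.5]
grip_width: 0.268
grip_force: 39.9
t 4.9167 pos [0.4807 0.0149 0.2439] F [ 0.9  0.9 -1.5] grip 0.2678385222038741 39.902023673057556 yang 0.59
xyz [ 0.2867 -0.0733  0.1043] w [ 0.04 -0.07 -3.01]
```

```bash
python3 -m handwheel '[{"x":0.035,"y":-0.009,"z":0,"wx":0,"wy":0,"wz":-1},{"x":0.07,"y":-0.018,"z":0,"wx":0,"wy":0,"wz":-2},{"x":0.105,"y":-0.027,"z":0,"wx":0,"wy":0,"wz":-3},{"x":0.14,"y":-0.036,"z":0,"wx":0,"wy":0,"wz":-3},{"x":0.175,"y":-0.045,"z":0,"wx":0,"wy":0,"wz":-3},{"x":0.21,"y":-0.054,"z":0,"wx":0,"wy":0,"wz":-3},{"x":0.245,"y":-0.063,"z":0.02,"wx":0,"wy":0,"wz":-3},{"x":0.27,"y":-0.07,"z":0.05,"wx":0,"wy":0,"wz":-3},{"x":0.28,"y":-0.073,"z":0.08,"wx":0,"wy":0,"wz":-3},{"x":0.28,"y":-0.073,"z":0.1,"wx":0,"wy":0,"wz":-3}]'
python3 -m handwheel '[{"x":0,"y":0,"z":0,"wx":0,"wy":0,"wz":0},{"x":0,"y":0,"z":0,"wx":0,"wy":0,"wz":0}]'
python3 - <<'E'
from h import *
from bench import ctrl
import cv2,pickle
goal([.4045,.301,.009],3.6)
d=pickle.load(open("im0.pkl","rb"));
for n in("top","wrist"):
    d[n]=ctrl.get_image(n)
d["wrist"]["s"]=ctrl.get_state();pickle.dump(d,open("im1.pkl","wb"))
a=cv2.resize(d["top"]["image"][200:300,70:200],(520,400));b=d["wrist"]["image"][:,:280]
cv2.imwrite("pics/t3.png",np.hstack([a,cv2.resize(b,(280,384))[:384] if 0 else np.vstack([b,np.zeros((16,280,3),np.uint8)])])[:,:,::-1])
E
```

```text
time: 5.75
position: [0.4028, 0.2951, 0.1409]
tool_rot: [-2.144, -2.294, 0.004]
ft_force: [-1.0, -0.7, -1.1]
grip_width: 0.271
grip_force: 39.9
time: 5.92
position: [0.4058, 0.2911, 0.1431]
tool_rot: [-2.153, -2.288, 0.004]
ft_force: [-0.0, -0.3, -0.1]
grip_width: 0.266
grip_force: 39.9
t 5.9167 pos [0.4058 0.2911 0.1431] F [-0.  -0.3 -0.1] grip 0.2660170060152832 39.90304470062256 yang 3.47
xyz [ 0.0101 -0.0004  0.1341] w [-0.11  0.08 -0.13]
```

View pics/t3.png

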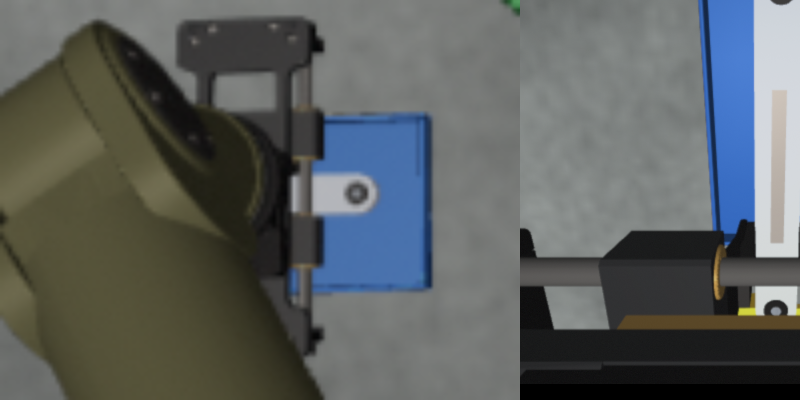

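```bash
python3 -m handwheel '[{"x":0.005,"y":0,"z":0.03,"wx":0,"wy":0,"wz":0},{"x":0.009,"y":0,"z":0.06,"wx":0,"wy":0,"wz":0},{"x":0.009,"y":0,"z":0.09,"wx":0,"wy":0,"wz":0},{"x":0.009,"y":0,"z":0.11,"wx":0,"wy":0,"wz":0},{"x":0.009,"y":0,"z":0.12,"wx":0,"wy":0,"wz":0},{"x":0.009,"y":0,"z":0.126,"wx":0,"wy":0,"wz":0},{"x":0.009,"y":0,"z":0.13,"wx":0,"wy":0,"wz":0},{"x":0.009,"y":0,"z":0.132,"wx":0,"wy":0,"wz":0},{"x":0.009,"y":0,"z":0.132,"wx":0,"wy":0,"wz":0}]'
```

```text
time: 6.77
position: [0.4078, 0.3001, 0.0126]
tool_rot: [2.156, 2.285, 0.003]
ft_force: [0.4, -0.5, -0.3]
grip_width: 0.269
grip_force: 39.9
```

```bash
python3 -m handwheel '[{"x":0,"y":0,"z":0.002,"wx":0,"wy":0,"wz":0},{"x":0,"y":0,"z":0.004,"wx":0,"wy":0,"wz":0},{"x":0,"y":0,"z":0.005,"wx":0,"wy":0,"wz":0},{"x":0,"y":0,"z":0.005,"wx":0,"wy":0,"wz":0}]'
python3 -m handwheel '[{"x":0,"y":0,"z":0,"wx":0,"wy":0,"wz":0},{"x":0,"y":0,"z":0,"wx":0,"wy":0,"wz":0},{"x":0,"y":0,"z":0,"wx":0,"wy":0,"wz":0},{"x":0,"y":0,"z":-0.002,"wx":0,"wy":0,"wz":0}]' 0.05
python3 -m handwheel '[{"x":0,"y":0,"z":-0.03,"wx":0,"wy":0,"wz":0},{"x":0,"y":0,"z":-0.07,"wx":0,"wy":0,"wz":0},{"x":0,"y":0,"z":-0.11,"wx":0,"wy":0,"wz":0},{"x":0,"y":0,"z":-0.15,"wx":0,"wy":0,"wz":0},{"x":0,"y":0,"z":-0.19,"wx":0,"wy":0,"wz":0},{"x":0,"y":0,"z":-0.23,"wx":0,"wy":0,"wz":0},{"x":0,"y":0,"z":-0.23,"wx":0,"wy":0,"wz":0}]'
```

```text
time: 7.1
position: [0.4069, 0.2995, 0.0066]
tool_rot: [-2.156, -2.285, -0.0]
ft_force: [-1.3, -0.7, -0.7]
grip_width: 0.266
grip_force: 39.9
time: 7.43
position: [0.4067, 0.2994, 0.0084]
tool_rot: [2.156, 2.285, -0.001]
ft_force: [-1.1, -0.4, 0.5]
grip_width: 0.491
grip_force: 0.0
time: 8.02
position: [0.4104, 0.3022, 0.2477]
tool_rot: [2.156, 2.284, 0.024]
ft_force: [0.8, 0.8, 0.2]
grip_width: 0.576
grip_force: 0.0
```

Run:
```python
from h import *
import pickle,cv2
d=pickle.load(open("im0.pkl","rb"));t=d["top"]
print("cap top",ray(t,(140,144),.196)," base far edge",ray(t,(158,170),.0))
s=d["side"]["image"];h=cv2.cvtColor(s,cv2.COLOR_RGB2HSV)
m=(((h[...,0]<10)|(h[...,0]>170))&(h[...,1]>110)&(h[...,2]<190)).astype(np.uint8);m[:110]=0;m[185:]=0;m[:,:225]=0;m[:,270:]=0
v,u=np.nonzero(m);print(u.min(),u.max(),v.min(),v.max());u0=(u.min()+u.max())/2
print("side base front",ray(d["side"],(u0,v.max()),0))
c=-d["side"]["world_to_cam"][:3,:3].T@d["side"]["world_to_cam"][:3,3];print("cam",c)
goal([.571,.22,.25],88.35)
```

```text
cap top [0.65730836 0.29896032 0.196     ]  base far edge [0.63417872 0.29321749 0.        ]
237 253 135 173
side base front [0.64534161 0.28829224 0.        ]
cam [ 0.31394289 -0.7549045   0.83547907]
t 8.0167 pos [0.4104 0.3022 0.2477] F [0.8 0.8 0.2] grip 0.576399359899456 0.0 yang 3.3
xyz [-0.0913  0.1556 -0.0014] w [ 9.600e-01  3.000e-02 -8.504e+01]
```

```bash
python3 -m handwheel '[{"x":-0.04,"y":0.07,"z":0,"wx":0,"wy":0,"wz":-66},{"x":-0.08,"y":0.14,"z":0,"wx":0,"wy":0,"wz":-66},{"x":-0.091,"y":0.15,"z":0,"wx":0,"wy":0,"wz":-66},{"x":-0.091,"y":0.15,"z":0,"wx":0,"wy":0,"wz":-66},{"x":-0.091,"y":0.15,"z":0,"wx":0,"wy":0,"wz":-66},{"x":-0.091,"y":0.15,"z":0,"wx":0,"wy":0,"wz":-66},{"x":-0.091,"y":0.15,"z":0,"wx":0,"wy":0,"wz":-66},{"x":-0.091,"y":0.15,"z":0,"wx":0,"wy":0,"wz":-66},{"x":-0.091,"y":0.15,"z":0,"wx":0,"wy":0,"wz":-66},{"x":-0.091,"y":0.15,"z":0,"wx":0,"wy":0,"wz":-66}]' 0 60
python3 -c "
from h import *;goal([.565,.22,.25],88.35)"
```

```text
time: 8.85
position: [0.5619, 0.2172, 0.2383]
tool_rot: [-0.555, -3.092, 0.0]
ft_force: [0.4, -0.5, -0.3]
grip_width: 0.016
grip_force: 0.0
t 8.85 pos [0.5619 0.2172 0.2383] F [ 0.4 -0.5 -0.3] grip 0.016260055956338944 0.0 yang 69.65
xyz [-0.0019  0.0037 -0.0117] w [-1.00e-02 -1.00e-02 -1.87e+01]
```

```bash
python3 -m handwheel '[{"x":-0.002,"y":0.003,"z":0,"wx":0,"wy":0,"wz":-18.7},{"x":-0.002,"y":0.003,"z":0,"wx":0,"wy":0,"wz":-18.7},{"x":-0.002,"y":0.003,"z":0,"wx":0,"wy":0,"wz":-18.7},{"x":-0.002,"y":0.003,"z":0,"wx":0,"wy":0,"wz":-18.7},{"x":-0.002,"y":0.003,"z":0,"wx":0,"wy":0,"wz":-18.7}]'
python3 - <<'E'
from h import *
from bench import ctrl
import cv2,pickle
goal([.563,.22,.08],88.35)
s=ctrl.get_state();r=ctrl.get_image("wrist");r["s"]=s;t=ctrl.get_image("top")
pickle.dump([r,t],open("w4.pkl","wb"))
a=cv2.resize(t["image"][125:295,75:275],(400,340));b=cv2.resize(r["image"],(400,300))
cv2.imwrite("pics/w4.png",np.hstack([a,np.vstack([b,np.zeros((40,400,3),np.uint8)])])[:,:,::-1])
E
```

```text
time: 9.27
position: [0.5648, 0.2193, 0.2384]
tool_rot: [-0.058, -3.141, -0.0]
ft_force: [0.0, 0.5, 0.3]
grip_width: 0.007
grip_force: 0.0
t 9.2667 pos [0.5648 0.2193 0.2384] F [0.  0.5 0.3] grip 0.00662328822433091 0.0 yang 87.88
xyz [0.0018 0.0006 0.1584] w [ 0.   -0.   -0.47]
```

View pics/w4.png

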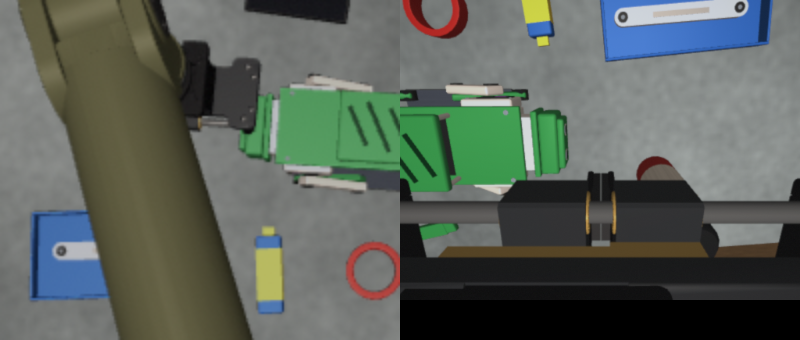

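Run:
```python
from h import *
import pickle
r,t=pickle.load(open("w4.pkl","rb"))
for n,uv,z in[("spray base near",(326,200),0),("spray left",(305,212),0),("nose top edge",(213,160),.104),("nose top edge",(214,195),.104),("capTop",(208,138),.108)]:
    print(n,wray(r,uv,z))
```

```text
spray base near [0.62530281 0.31046597 0.        ]
spray left [0.64165141 0.28206765 0.        ]
nose top edge [0.54448517 0.1769498  0.104     ]
nose top edge [0.580063   0.17522969 0.104     ]
capTop [0.52262401 0.17446731 0.108     ]
```

```bash
python3 -m handwheel '[{"x":0.002,"y":0,"z":0.035,"wx":0,"wy":0,"wz":-0.5},{"x":0.002,"y":0,"z":0.075,"wx":0,"wy":0,"wz":-0.5},{"x":0.002,"y":0,"z":0.11,"wx":0,"wy":0,"wz":-0.5},{"x":0.002,"y":0,"z":0.145,"wx":0,"wy":0,"wz":-0.5},{"x":0.002,"y":0,"z":0.158,"wx":0,"wy":0,"wz":-0.5},{"x":0.002,"y":0,"z":0.158,"wx":0,"wy":0,"wz":-0.5}]'
python3 -m handwheel '[{"x":0,"y":-0.005,"z":0,"wx":0,"wy":0,"wz":0},{"x":0,"y":-0.01,"z":0,"wx":0,"wy":0,"wz":0},{"x":0,"y":-0.015,"z":0,"wx":0,"wy":0,"wz":0},{"x":0,"y":-0.02,"z":0,"wx":0,"wy":0,"wz":0},{"x":0,"y":-0.02,"z":0,"wx":0,"wy":0,"wz":0}]'
```

```text
time: 9.87
position: [0.5601, 0.2184, 0.0768]
tool_rot: [-0.042, -3.135, 0.005]
ft_force: [-0.9, 0.7, 0.4]
grip_width: 0.003
grip_force: 0.0
time: 10.28
position: [0.5635, 0.1978, 0.0822]
tool_rot: [0.044, 3.139, 0.001]
ft_force: [0.4, -0.6, -0.7]
grip_width: 0.007
grip_force: 0.0
```

```bash
python3 -m handwheel '[{"x":0,"y":-0.004,"z":0,"wx":0,"wy":0,"wz":0},{"x":0,"y":-0.008,"z":0,"wx":0,"wy":0,"wz":0},{"x":0,"y":-0.008,"z":0,"wx":0,"wy":0,"wz":0}]'
```

```text
time: 10.53
position: [0.5623, 0.1904, 0.0808]
tool_rot: [0.042, 3.141, -0.0]
ft_force: [0.3, 0.5, -0.2]
grip_width: 0.007
grip_force: 0.0
```

```bash
Z=; for i in 1; do :; done; python3 -m handwheel '[{"x":0,"y":-0.003,"z":0,"wx":0,"wy":0,"wz":0},{"x":0,"y":-0.005,"z":0,"wx":0,"wy":0,"wz":0},{"x":0,"y":-0.005,"z":0,"wx":0,"wy":0,"wz":0}]'; python3 -m handwheel '[{"x":0,"y":-0.002,"z":0,"wx":0,"wy":0,"wz":0},{"x":0,"y":-0.004,"z":0,"wx":0,"wy":0,"wz":0},{"x":0,"y":-0.004,"z":0,"wx":0,"wy":0,"wz":0}]'; python3 -m handwheel '[{"x":0,"y":-0.002,"z":0,"wx":0,"wy":0,"wz":0},{"x":0,"y":-0.003,"z":0,"wx":0,"wy":0,"wz":0},{"x":0,"y":-0.003,"z":0,"wx":0,"wy":0,"wz":0}]'
```

```text
time: 10.78
position: [0.562, 0.186, 0.0805]
tool_rot: [-0.041, -3.141, 0.0]
ft_force: [1.0, 0.3, -0.9]
grip_width: 0.005
grip_force: 0.0
time: 11.03
position: [0.5619, 0.1831, 0.0806]
tool_rot: [0.04, 3.141, 0.002]
ft_force: [0.7, 1.4, 0.3]
grip_width: 0.008
grip_force: 0.6
time: 11.28
position: [0.5618, 0.1824, 0.0807]
tool_rot: [0.038, 3.141, 0.006]
ft_force: [1.4, 5.5, -2.1]
grip_width: 0.0
grip_force: 2.7
```

```bash
python3 -m handwheel '[{"x":0,"y":-0.002,"z":0,"wx":0,"wy":0,"wz":0},{"x":0,"y":-0.004,"z":0,"wx":0,"wy":0,"wz":0},{"x":0,"y":-0.004,"z":0,"wx":0,"wy":0,"wz":0}]'; python3 -m handwheel '[{"x":0,"y":-0.002,"z":0,"wx":0,"wy":0,"wz":0},{"x":0,"y":-0.004,"z":0,"wx":0,"wy":0,"wz":0},{"x":0,"y":-0.004,"z":0,"wx":0,"wy":0,"wz":0}]'
```

```text
time: 11.53
position: [0.5618, 0.1809, 0.0808]
tool_rot: [0.035, 3.14, 0.01]
ft_force: [1.2, 9.0, -2.0]
grip_width: 0.008
grip_force: 4.0
time: 11.78
position: [0.5615, 0.1741, 0.0807]
tool_rot: [0.036, 3.141, 0.004]
ft_force: [-0.3, 1.2, 0.0]
grip_width: 0.004
grip_force: 0.7
```

```bash
python3 -m handwheel '[{"x":0,"y":-0.002,"z":0,"wx":0,"wy":0,"wz":0},{"x":0,"y":-0.004,"z":0,"wx":0,"wy":0,"wz":0},{"x":0,"y":-0.004,"z":0,"wx":0,"wy":0,"wz":0}]'; python3 -m handwheel '[{"x":0,"y":-0.002,"z":0,"wx":0,"wy":0,"wz":0},{"x":0,"y":-0.004,"z":0,"wx":0,"wy":0,"wz":0},{"x":0,"y":-0.004,"z":0,"wx":0,"wy":0,"wz":0}]'
```

```text
time: 12.03
position: [0.5614, 0.1733, 0.0809]
tool_rot: [0.036, 3.14, 0.011]
ft_force: [1.1, 11.7, -3.0]
grip_width: 0.001
grip_force: 5.4
time: 12.28
position: [0.5613, 0.1731, 0.0811]
tool_rot: [0.032, 3.139, 0.018]
ft_force: [1.8, 18.0, -4.7]
grip_width: 0.007
grip_force: 8.3
```

```bash
python3 -m handwheel '[{"x":0,"y":0.03,"z":0,"wx":0,"wy":0,"wz":0},{"x":0,"y":0.05,"z":-0.01,"wx":0,"wy":0,"wz":0},{"x":0,"y":0.05,"z":-0.05,"wx":0,"wy":0,"wz":0},{"x":0,"y":0.05,"z":-0.09,"wx":0,"wy":0,"wz":0},{"x":0,"y":0.05,"z":-0.13,"wx":0,"wy":0,"wz":0},{"x":0,"y":0.03,"z":-0.14,"wx":0,"wy":0,"wz":0},{"x":0,"y":-0.01,"z":-0.14,"wx":0,"wy":0,"wz":0},{"x":-0.002,"y":-0.05,"z":-0.14,"wx":0,"wy":0,"wz":0},{"x":-0.003,"y":-0.09,"z":-0.14,"wx":0,"wy":0,"wz":0},{"x":-0.004,"y":-0.13,"z":-0.14,"wx":0,"wy":0,"wz":0}]'
python3 -m handwheel '[{"x":0,"y":-0.04,"z":0,"wx":0,"wy":0,"wz":0},{"x":-0.002,"y":-0.08,"z":0,"wx":0,"wy":0,"wz":0},{"x":-0.003,"y":-0.12,"z":0,"wx":0,"wy":0,"wz":0},{"x":-0.004,"y":-0.16,"z":0,"wx":0,"wy":0,"wz":0},{"x":-0.004,"y":-0.2,"z":0,"wx":0,"wy":0,"wz":0},{"x":-0.004,"y":-0.24,"z":0,"wx":0,"wy":0,"wz":0},{"x":-0.004,"y":-0.265,"z":0,"wx":0,"wy":0,"wz":0},{"x":-0.004,"y":-0.27,"z":0,"wx":0,"wy":0,"wz":0},{"x":-0.004,"y":-0.27,"z":0,"wx":0,"wy":0,"wz":0},{"x":-0.004,"y":-0.27,"z":0,"wx":0,"wy":0,"wz":0}]'
python3 -c "
from h import *;goal([.557,-.225,.08],88.35)"
```

```text
time: 13.12
position: [0.5616, 0.0305, 0.2208]
tool_rot: [0.041, 3.141, -0.002]
ft_force: [0.4, -0.7, 0.5]
grip_width: 0.007
grip_force: 0.0
time: 13.95
position: [0.5589, -0.236, 0.2203]
tool_rot: [-0.041, -3.141, -0.001]
ft_force: [1.0, 0.4, 0.4]
grip_width: 0.006
grip_force: 0.0
t 13.95 pos [ 0.5589 -0.236   0.2203] F [1.  0.4 0.4] grip 0.005856487357253987 0.0 yang 88.51
xyz [0.0021 0.0108 0.1403] w [ 0.05 -0.04  0.16]
```

```bash
python3 -m handwheel '[{"x":0.001,"y":0.004,"z":0.035,"wx":0,"wy":0,"wz":0.2},{"x":0.001,"y":0.006,"z":0.075,"wx":0,"wy":0,"wz":0.2},{"x":0.001,"y":0.008,"z":0.11,"wx":0,"wy":0,"wz":0.2},{"x":0.001,"y":0.008,"z":0.13,"wx":0,"wy":0,"wz":0.2},{"x":0.001,"y":0.008,"z":0.139,"wx":0,"wy":0,"wz":0.2},{"x":0.001,"y":0.012,"z":0.14,"wx":0,"wy":0,"wz":0.2},{"x":0.001,"y":0.017,"z":0.14,"wx":0,"wy":0,"wz":0.2},{"x":0.001,"y":0.022,"z":0.14,"wx":0,"wy":0,"wz":0.2},{"x":0.001,"y":0.027,"z":0.14,"wx":0,"wy":0,"wz":0.2},{"x":0.001,"y":0.027,"z":0.14,"wx":0,"wy":0,"wz":0.2}]'
python3 -m handwheel '[{"x":0,"y":0.002,"z":0,"wx":0,"wy":0,"wz":0},{"x":0,"y":0.005,"z":0,"wx":0,"wy":0,"wz":0},{"x":0,"y":0.005,"z":0,"wx":0,"wy":0,"wz":0}]'
python3 -m handwheel '[{"x":0,"y":0.002,"z":0,"wx":0,"wy":0,"wz":0},{"x":0,"y":0.005,"z":0,"wx":0,"wy":0,"wz":0},{"x":0,"y":0.005,"z":0,"wx":0,"wy":0,"wz":0}]'
```

```text
time: 14.78
position: [0.5603, -0.2078, 0.0821]
tool_rot: [0.043, 3.138, 0.001]
ft_force: [0.5, -0.4, -0.1]
grip_width: 0.007
grip_force: 0.0
time: 15.03
position: [0.5592, -0.204, 0.0809]
tool_rot: [0.045, 3.141, 0.001]
ft_force: [0.5, -0.4, -0.2]
grip_width: 0.008
grip_force: 0.0
time: 15.28
position: [0.559, -0.1992, 0.0805]
tool_rot: [-0.045, -3.141, -0.0]
ft_force: [0.3, 0.3, 0.7]
grip_width: 0.002
grip_force: 0.0
```

```bash
python3 -m handwheel '[{"x":0,"y":0.002,"z":0,"wx":0,"wy":0,"wz":0},{"x":0,"y":0.004,"z":0,"wx":0,"wy":0,"wz":0},{"x":0,"y":0.004,"z":0,"wx":0,"wy":0,"wz":0}]'
python3 -m handwheel '[{"x":0,"y":0.002,"z":0,"wx":0,"wy":0,"wz":0},{"x":0,"y":0.004,"z":0,"wx":0,"wy":0,"wz":0},{"x":0,"y":0.004,"z":0,"wx":0,"wy":0,"wz":0}]'
```

```text
time: 15.53
position: [0.5592, -0.1958, 0.0806]
tool_rot: [0.046, 3.141, -0.001]
ft_force: [0.4, -2.5, -0.4]
grip_width: 0.003
grip_force: 0.7
time: 15.78
position: [0.5592, -0.1945, 0.0807]
tool_rot: [0.049, 3.14, -0.007]
ft_force: [1.2, -6.9, -2.2]
grip_width: 0.002
grip_force: 3.1
```

Contact; press on in small steps to the hard stop.

```bash
python3 -m handwheel '[{"x":0,"y":0.002,"z":0,"wx":0,"wy":0,"wz":0},{"x":0,"y":0.004,"z":0,"wx":0,"wy":0,"wz":0},{"x":0,"y":0.004,"z":0,"wx":0,"wy":0,"wz":0}]'
python3 -m handwheel '[{"x":0,"y":0.002,"z":0,"wx":0,"wy":0,"wz":0},{"x":0,"y":0.004,"z":0,"wx":0,"wy":0,"wz":0},{"x":0,"y":0.004,"z":0,"wx":0,"wy":0,"wz":0}]'
python3 -m handwheel '[{"x":0,"y":0.002,"z":0,"wx":0,"wy":0,"wz":0},{"x":0,"y":0.004,"z":0,"wx":0,"wy":0,"wz":0},{"x":0,"y":0.004,"z":0,"wx":0,"wy":0,"wz":0}]'
python3 -m handwheel '[{"x":0,"y":0.002,"z":0,"wx":0,"wy":0,"wz":0},{"x":0,"y":0.004,"z":0,"wx":0,"wy":0,"wz":0},{"x":0,"y":0.004,"z":0,"wx":0,"wy":0,"wz":0}]'
```

```text
time: 16.03
position: [0.5593, -0.1931, 0.0809]
tool_rot: [0.051, 3.139, -0.011]
ft_force: [1.0, -10.7, -2.8]
grip_width: 0.006
grip_force: 4.8
time: 16.28
position: [0.5594, -0.1859, 0.0807]
tool_rot: [0.049, 3.141, -0.004]
ft_force: [0.7, -9.6, 0.1]
grip_width: 0.004
grip_force: 4.5
time: 16.53
position: [0.5594, -0.1858, 0.081]
tool_rot: [0.051, 3.139, -0.013]
ft_force: [0.9, -12.2, -2.9]
grip_width: 0.004
grip_force: 6.0
time: 16.78
position: [0.5593, -0.1857, 0.0812]
tool_rot: [0.055, 3.138, -0.02]
ft_force: [2.3, -19.1, -5.6]
grip_width: 0.01
grip_force: 8.9
```

```bash
python3 -m handwheel '[{"x":0,"y":-0.03,"z":0,"wx":0,"wy":0,"wz":0},{"x":0,"y":-0.05,"z":-0.01,"wx":0,"wy":0,"wz":0},{"x":0,"y":-0.05,"z":-0.05,"wx":0,"wy":0,"wz":0},{"x":0,"y":-0.05,"z":-0.09,"wx":0,"wy":0,"wz":0},{"x":0,"y":-0.04,"z":-0.11,"wx":0,"wy":0,"wz":0},{"x":0,"y":0,"z":-0.11,"wx":0,"wy":0,"wz":0},{"x":0,"y":0.04,"z":-0.11,"wx":0,"wy":0,"wz":0},{"x":0,"y":0.08,"z":-0.11,"wx":0,"wy":0,"wz":0},{"x":0,"y":0.12,"z":-0.11,"wx":0,"wy":0,"wz":0},{"x":0,"y":0.16,"z":-0.11,"wx":0,"wy":0,"wz":0}]'
python3 -m handwheel '[{"x":0,"y":0.01,"z":0,"wx":0,"wy":0,"wz":0},{"x":0,"y":0.01,"z":0,"wx":0,"wy":0,"wz":0},{"x":0,"y":0.01,"z":0,"wx":0,"wy":0,"wz":0}]'
python3 -c "
from h import *;goal([.565,-.0065,.16],88.35)"
```

```text
time: 17.62
position: [0.5639, -0.0124, 0.1909]
tool_rot: [-0.045, -3.141, -0.003]
ft_force: [0.5, -0.4, 0.0]
grip_width: 0.004
grip_force: 0.0
time: 17.87
position: [0.5645, -0.0047, 0.1905]
tool_rot: [-0.042, -3.141, -0.0]
ft_force: [0.2, -1.5, -0.4]
grip_width: 0.008
grip_force: 0.0
t 17.8667 pos [ 0.5645 -0.0047  0.1905] F [ 0.2 -1.5 -0.4] grip 0.007912751623807592 0.0 yang 88.46
xyz [-0.0006 -0.0018  0.0305] w [ 0.01 -0.03  0.11]
```

```bash
python3 -m handwheel '[{"x":0,"y":-0.002,"z":0.015,"wx":0,"wy":0,"wz":0},{"x":0,"y":-0.002,"z":0.03,"wx":0,"wy":0,"wz":0},{"x":0,"y":-0.002,"z":0.035,"wx":0,"wy":0,"wz":0},{"x":0,"y":-0.002,"z":0.04,"wx":0,"wy":0,"wz":0},{"x":0,"y":-0.002,"z":0.045,"wx":0,"wy":0,"wz":0},{"x":0,"y":-0.002,"z":0.05,"wx":0,"wy":0,"wz":0},{"x":0,"y":-0.002,"z":0.05,"wx":0,"wy":0,"wz":0}]'
python3 -m handwheel '[{"x":0,"y":0,"z":0.002,"wx":0,"wy":0,"wz":0},{"x":0,"y":0,"z":0.004,"wx":0,"wy":0,"wz":0},{"x":0,"y":0,"z":0.004,"wx":0,"wy":0,"wz":0}]'
python3 -m handwheel '[{"x":0,"y":0,"z":0.002,"wx":0,"wy":0,"wz":0},{"x":0,"y":0,"z":0.004,"wx":0,"wy":0,"wz":0},{"x":0,"y":0,"z":0.004,"wx":0,"wy":0,"wz":0}]'
python3 -m handwheel '[{"x":0,"y":0,"z":0.002,"wx":0,"wy":0,"wz":0},{"x":0,"y":0,"z":0.004,"wx":0,"wy":0,"wz":0},{"x":0,"y":0,"z":0.004,"wx":0,"wy":0,"wz":0}]'
```

```text
time: 18.45
position: [0.5646, -0.0082, 0.1401]
tool_rot: [-0.047, -3.141, 0.0]
ft_force: [-0.9, 0.4, -0.9]
grip_width: 0.005
grip_force: 0.0
time: 18.7
position: [0.5651, -0.0078, 0.1375]
tool_rot: [0.046, 3.14, 0.0]
ft_force: [-1.1, -1.3, 3.0]
grip_width: 0.004
grip_force: 1.6
time: 18.95
position: [0.5651, -0.0078, 0.1337]
tool_rot: [0.046, 3.14, 0.001]
ft_force: [-0.5, -0.0, 2.7]
grip_width: 0.005
grip_force: 1.0
time: 19.2
position: [0.565, -0.0075, 0.1289]
tool_rot: [0.046, 3.14, 0.001]
ft_force: [-0.3, -0.2, 0.3]
grip_width: -0.0
grip_force: 0.0
```

```bash
python3 -m handwheel '[{"x":0,"y":0,"z":0.002,"wx":0,"wy":0,"wz":0},{"x":0,"y":0,"z":0.004,"wx":0,"wy":0,"wz":0},{"x":0,"y":0,"z":0.004,"wx":0,"wy":0,"wz":0}]'
python3 -m handwheel '[{"x":0,"y":0,"z":0.001,"wx":0,"wy":0,"wz":0},{"x":0,"y":0,"z":0.002,"wx":0,"wy":0,"wz":0},{"x":0,"y":0,"z":0.002,"wx":0,"wy":0,"wz":0}]'
python3 -m handwheel '[{"x":0,"y":0,"z":0.001,"wx":0,"wy":0,"wz":0},{"x":0,"y":0,"z":0.002,"wx":0,"wy":0,"wz":0},{"x":0,"y":0,"z":0.002,"wx":0,"wy":0,"wz":0}]'
```

```text
time: 19.45
position: [0.5652, -0.0073, 0.1259]
tool_rot: [0.046, 3.14, 0.001]
ft_force: [-2.9, 0.5, 9.4]
grip_width: 0.004
grip_force: 4.9
time: 19.7
position: [0.5653, -0.0074, 0.1258]
tool_rot: [0.046, 3.14, 0.002]
ft_force: [-6.6, 0.1, 19.9]
grip_width: 0.002
grip_force: 10.0
time: 19.95
position: [0.5653, -0.0073, 0.1257]
tool_rot: [0.046, 3.14, 0.003]
ft_force: [-11.8, 0.2, 30.5]
grip_width: 0.004
grip_force: 15.1
```

Hard stop at 0.1257 (home 0.1255). Retreat up and look.

```bash
python3 -m handwheel '[{"x":0,"y":0,"z":-0.03,"wx":0,"wy":0,"wz":0},{"x":0,"y":0,"z":-0.07,"wx":0,"wy":0,"wz":0},{"x":0,"y":0,"z":-0.11,"wx":0,"wy":0,"wz":0},{"x":0,"y":-0.02,"z":-0.15,"wx":0,"wy":0,"wz":0},{"x":0,"y":-0.06,"z":-0.17,"wx":0,"wy":0,"wz":0},{"x":0,"y":-0.1,"z":-0.17,"wx":0,"wy":0,"wz":0},{"x":0,"y":-0.14,"z":-0.17,"wx":0,"wy":0,"wz":0},{"x":0,"y":-0.18,"z":-0.17,"wx":0,"wy":0,"wz":0},{"x":0,"y":-0.22,"z":-0.17,"wx":0,"wy":0,"wz":0},{"x":0,"y":-0.26,"z":-0.17,"wx":0,"wy":0,"wz":0}]'
python3 -m handwheel '[{"x":0,"y":-0.04,"z":0,"wx":0,"wy":0,"wz":0},{"x":0,"y":-0.08,"z":0,"wx":0,"wy":0,"wz":0},{"x":0,"y":-0.12,"z":0,"wx":0,"wy":0,"wz":0},{"x":0,"y":-0.14,"z":0,"wx":0,"wy":0,"wz":0},{"x":0,"y":-0.14,"z":0,"wx":0,"wy":0,"wz":0},{"x":0,"y":-0.14,"z":0,"wx":0,"wy":0,"wz":0}]'
python3 - <<'E'
from h import *
from bench import ctrl
import cv2
t=ctrl.get_image("top")["image"];s=ctrl.get_image("side")["image"]
a=cv2.resize(t[90:300,80:345],(504,400));b=cv2.resize(s[140:300,140:300],(296,296));b=np.vstack([b,np.zeros((104,296,3),np.uint8)])
cv2.imwrite("pics/end.png",np.hstack([a,b])[:,:,::-1])
E
```

```text
time: 20.78
position: [0.5569, -0.269, 0.2902]
tool_rot: [0.045, 3.141, 0.001]
ft_force: [1.2, 0.6, 0.9]
grip_width: 0.004
grip_force: 0.0
time: 21.28
position: [0.5522, -0.4087, 0.2893]
tool_rot: [-0.05, -3.14, -0.001]
ft_force: [0.0, -0.5, -0.5]
grip_width: 0.005
grip_force: 0.0
```

View pics/end.png

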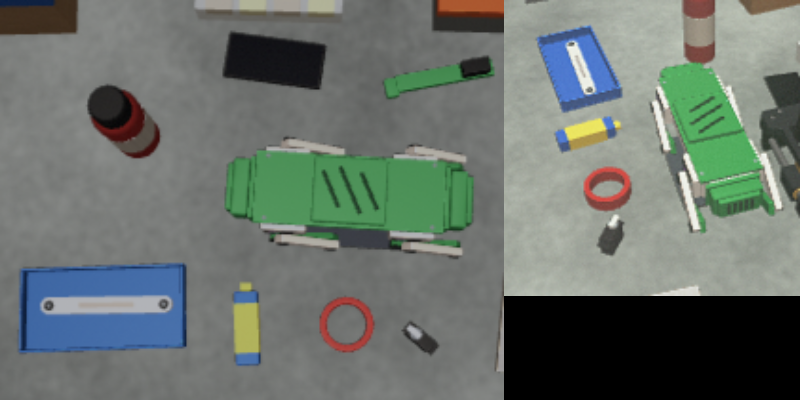

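The picture shows the link flat inside the tray (bearings at about (48,305) and (164,303)), no white gaps left at either cap, the hatch flush, and the other visible items where they were.

```bash
python3 -c "
from bench import ctrl
print(ctrl.close_job())"
```

```text
the job is handed in; nothing more can be done
None
```

The job is handed in at about 21 s: the link lies flat in the blue tray, and the nose cap, tail cap and hatch were pressed in that order, each to its hard stop; the last pictures show nothing else moved, though the drinks can and the pen were out of frame.

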